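# Slide a branch home under a guard and clamp it

## Task

Slide the thick stick lying in the jig's channel forward under the clear guard until its front end is fully home against the green end stop. Then press the red hold-down lever until it firms up on the stick, and leave it standing there so that its pointer shows the stick's thickness. Leave the other things on the table where they are.

Things in the scene. Friction and masses are not known exactly. Their poses are not given: they have to be found in the camera images.
- jig: Pale wooden clamping jig fixed to the table; position and yaw vary. Origin on the table under the channel's centre line; its x runs along the channel to the end stop (roughly to the robot's left), y roughly towards the robot, z up. Base board 20 mm thick, x -200 to 170, y -115 to 60 mm. Channel: floor = board top (z 20), two rails 8 mm high, 34 mm apart, x -200 to 135.
- stop_face (a point): On the face of the green end stop (70 mm wide, top at z 70), on the channel's centre line at the height of the stick's axis: jig (135, 0, 35 mm). The stick is home when its front end meets this face.
- guard_lip (a point): Middle of the lower near edge of the clear guard's yellow lip, jig (-47, 0, 84 mm). The guard is a flat roof over the channel, jig x -47 to 16, y -56 to 56, z 84 to 93; posts only at x 1 to 15, y +-50. With the stick home its rear end is 22 mm in under the lip (jig x -25), so the last push needs the tool tilted about 30 to 45 degrees, fingers reaching forward under the lip.
- stick_mid (a point): Centre of the loose stick (bark-covered branch, pale ends, 160 mm long, diameter 30 mm, about 70 g) lying in the channel along the jig's x, its axis 35 mm above the table. It slides easily; it starts 60 to 100 mm short of home, its front part already under the guard.
- stick_front (a point): Centre of the stick's front end face (towards the end stop).
- stick_rear (a point): Centre of the stick's rear end face (the one to push), 30 mm diameter, up to 30 mm above the channel floor.
- lever_pivot (a point): Lever's hinge: axis along the jig's x, at jig (55, -55, 80 mm), between grey cheeks (x 32 to 78, y -70 to -40, top z 100). The arm runs to the jig's +y across the stick, inclined upwards by (0.40 - joint) rad; its rubber shoe comes down at jig x 55, y 0. A white scale plate stands beside it at x 85, y 48, up to z 130.
- holddown (a joint): Angle of the hold-down lever in rad: 0 fully raised, growing as it is pressed down. It stays where it is left (friction, about 3 N at the paddle). With the stick home beneath it the shoe meets the stick at about 0.40, arm level, and resistance firms up to over 8 N within a few mm; with no stick it runs on to 0.55.
- paddle_top (a point): Press point on top of the lever's red paddle (34 mm wide along the jig's x, 70 mm long along the arm, which spans 125 to 195 mm from the pivot; this point is at 155 mm). Pressed home, it is at jig (55, 100, 88 mm); raised, about 60 mm higher. Free space below the paddle and above it.
- branch_a: Bystander: thin branch 240 mm long, 20 mm thick, lying at the left of the table; origin under its middle.
- branch_b: Bystander: branch 200 mm long, 24 mm thick, lying at the left of the table; origin under its middle.
- slice: Bystander: wood slice, diameter 52 mm, 10 mm thick, lying on the jig's base board beyond the channel (jig -y side); origin under its centre.
- glue: Bystander: white glue bottle with orange cap, diameter 50, 130 mm high; origin under its centre.
- mug: Bystander: blue mug, diameter 80, 90 mm high; origin under its centre.
- spool: Bystander: green plastic spool, diameter 60, 35 mm high; origin under its centre.
- secateurs: Bystander: closed red-handled garden secateurs, 170 mm long, 20 mm high; origin at their pivot, on the table.
Things that resemble listed ones, but are neither listed nor needed, are in the scene too. Leave any blue or purple look-alike of the part that bears stick_mid alone.

How it is judged:
On the way:
1. the stick is home against the end stop with the lever still raised (x of stick_front in the frame of jig above 0.13 m and x of stick_rear in the frame of jig below -0.018 m and z of stick_mid in the frame of jig below 0.042 m and y of stick_mid in the frame of jig between -0.008 and 0.008 m and value of joint holddown below 0.25 rad), for 0.2 s.
At the end, for the whole second after the job is handed in: The stick lies in the channel (centre within 8 mm of the channel's centre line, axis at most 7 mm above its normal height), its front end within 5 mm of the end stop, and the lever rests on it: joint between 0.385 and 0.44, still (x of stick_front in the frame of jig above 0.13 m and x of stick_rear in the frame of jig below -0.018 m and z of stick_mid in the frame of jig below 0.042 m and y of stick_mid in the frame of jig between -0.008 and 0.008 m and value of joint holddown between 0.385 and 0.44 rad and velocity of joint holddown between -0.03 and 0.03 rad/s); the robot touches nothing.
It fails at once if another thing on the table was moved by more than 30 mm (distance of any of branch_a, branch_b, glue, mug, spool, secateurs, slice from where it was at the start of the episode above 0.03 m).
It also fails if it takes over 43 s, if anything falls off the work surface, if the arm or the gripper's body presses on something with over 40 N, if the wrist force passes 120 N, or if a joint passes its speed limit or range.

## Robot

A 6-joint arm with a two-finger parallel gripper is mounted at the origin on the work surface. World frame = base frame: x ahead of the robot, y to its left, z up, the work surface at z = 0. Lengths are in m, angles in rad, forces in N, time in s.
With the tool pointing down it reaches from about 0.2 to 0.875 m from the base axis. Payload 3.4 kg.
Tool frame: the origin (TCP) lies between the finger pads; the fingertips stand 11 mm ahead of it and the grasp point (between the pads) lies 8 mm behind it (bot.tip_extent is the distance from the TCP to the fingertips, in m); z points along the fingers, x is the direction in which the jaws open and shut, and the axes are right-handed (so a half turn about z gives the same grasp; the last joint's range is limited). The gripper opens to 94 mm and grips with 3 to 60 N. Pads are 16 mm wide; open, the fingers measure 119 mm over their backs; the gripper's body (75 mm by 177 mm) begins 78 mm behind the grasp point.
Start: joints at [-1.259, 0.276, 1.505, -0, 1.361, -0.121], TCP at [0.241, -0.522, 0.216] pointing down, gripper open.
Joint ranges: [-2.89, 2.89], [-0.75, 2.08], [0.22, 2.7], [-1.18, 4.32], [0.11, 2.71], [-2.7, 2.7]. Speed limits (rad/s): [2.57, 2.57, 3.14, 3.14, 3.14, 3.14].

## Interface

Orientations are given as a rotation vector (axis times angle).
In Python, from bench import status, viewer, job, bot gives the robot as it stands. The module is installed in compiled form; this text tells all that it offers.
- The arm moves only by the tool servo_tool, never from a script. Its argument "steps" is a list that holds one entry, the list of rows, each a list of 6 numbers: the shift along the tool's x, y, z in mm, then the turn, a rotation vector about the tool's x, y, z in rad. A call has 1 to 8 rows; each row shifts and turns the commanded pose from where the row before left it, along the tool's axes as they then stand; what a row does not reach is not made up. A row lasts 1/10 s, in which the tool goes at most 50 mm and 8.59 degrees, less where a joint would pass 70% of its speed; a pose out of reach is approached as far as the arm can. A call with a gripper value outside its range is refused whole. "claw" is the finger opening in mm, from 0 to 94, set as the call begins (left out, the last holds). The fingers move at their own pace and stop on an object; "newtons" is the grip in N (left out, the last holds). Time passes only in rows, so rows that do not move let the fingers close. It gives the time, the measured TCP pose, the force and the opening at its end, in the units of the state.
- status.sense(): the state, without advancing time (a new reading comes with each control period).
- viewer.get_image(name): name is "scene" or "top" or "wrist"; returns (picture, depth): 480x640x3 uint8, blue, green, red; 480x640 float32, m along the optical axis (not along the pixel's ray), 0 where there is no reading.
- viewer.calibration(name): a dict with "camera_matrix" (3x3 intrinsics, pixels), "rvec" (rotation vector, rad) and "tvec" (3), from world to camera coordinates, as OpenCV has them; the wrist camera has in their place "hand_eye" (4x4, takes a point from camera to tool coordinates, whose origin is the TCP and whose axes are the tool frame's). Camera axes: x right, y down, z forward; pixel columns grow to the right and rows downward; lengths in m; the calibration is good to about 2 mm. A picture is of the moment at which its call begins: read the wrist's pose just before it. calibration takes no time and is no camera call.
- job.job_done(): hands the job in, once; it reports no verdict.
The state is a dict: "t": time; "joint_positions": joint angles; "joint_velocities": joint speeds; "tau": joint torques, N m; "tool_pos": TCP position; "tool_rot": TCP orientation; "contact_force": force on the tool from outside, world axes, zero at the start; "wrist_torque": the same for the moment, N m; "finger_gap": finger opening in m.
Only numpy, scipy, OpenCV 4.12 (cv2) and the standard library are available. Lean on these libraries where they do the work, as an engineer would, in place of code of your own. Each camera call takes 0.05 s, during which the arm holds its last target.

## Working session

There is one attempt and no reset: what is moved stays moved. The work goes in short steps, Python scripts to look and compute and a tool call to move; the robot and the scene stay as the last step left them, time stands still between calls to the robot, and variables do not carry over. Pictures are saved under pics/ and viewed, and the job is handed in when it is done.

Besides the shell and the picture viewer there is one more tool, called after ">>>" by a JSON object that holds its "api" and its "payload". servo_tool: Moves the arm, as the interface text tells. Its arguments: {"type":"object","properties":{"steps":{"type":"array","items":{"type":"array","items":{"type":"array","items":{"type":"number"}}}},"claw":{"type":"number"},"newtons":{"type":"number"}},"required":["steps"]}

```bash
mkdir -p pics
cat > h.py <<'E'
import numpy as np, cv2
from bench import status, viewer, job, bot
def grab(n):
    im,d=viewer.get_image(n); np.savez(f'{n}.npz',im=im,d=d); return im,d
def cam(n):
    c=viewer.calibration(n); R=cv2.Rodrigues(np.array(c['rvec'],float))[0]; return np.array(c['camera_matrix']),R,np.array(c['tvec'],float).reshape(3)
def onplane(n,uv,z):
    K,R,t=cam(n); uv=np.atleast_2d(uv).astype(float)
    r=np.c_[uv,np.ones(len(uv))]@np.linalg.inv(K).T@R; o=-R.T@t
    return o+r*((z-o[2])/r[:,2])[:,None]
def cloud(n,d):
    K,R,t=cam(n); v,u=np.mgrid[:480,:640]
    p=np.stack([(u-K[0,2])/K[0,0]*d,(v-K[1,2])/K[1,1]*d,d],-1)
    return (p-t)@R
def proj(n,P):
    K,R,t=cam(n); p=(np.atleast_2d(P)@R.T+t)@K.T; return p[:,:2]/p[:,2:]
E
python3 - <<'E'
from h import *
s=status.sense(); print(s)
for n in('scene','top'):
    im,d=grab(n); cv2.imwrite(f'pics/{n}0.png',im); print(n,cam(n), (d>0).mean())
E
```

```text
{'t': 0.0, 'joint_positions': array([-1.25901657e+00,  2.76535961e-01,  1.50611985e+00, -2.80611310e-05,
        1.36065941e+00, -1.21014454e-01]), 'joint_velocities': array([ 1.54969095e-04,  1.65984643e-03,  1.15865742e-03, -5.50632534e-05,
        2.61029937e-03, -1.92564870e-05]), 'tau': array([ 2.64422371e-03, -4.04574680e+01, -2.37231374e+01,  7.03016203e-02,
        3.46562848e-02, -1.50503320e-04]), 'tool_pos': array([ 0.24097155, -0.52147647,  0.21564367]), 'tool_rot': array([-2.64570058e+00,  1.69207358e+00,  2.11352759e-03]), 'contact_force': array([-0.53779517, -0.44904078, -0.50544996]), 'wrist_torque': array([-0.02292653, -0.02835795, -0.00585088]), 'finger_gap': 0.09379700474783394}
scene (array([[602.88937022,   0.        , 319.23884546],
       [  0.        , 602.88937022, 237.09665836],
       [  0.        ,   0.        ,   1.        ]]), array([[ 0.26234763,  0.96497262,  0.00125486],
       [ 0.72307947, -0.19572254, -0.66245662],
       [-0.63900689,  0.17470128, -0.74909923]]), array([-0.15430603, -0.29275499,  1.73708519])) 0.9962565104166666
top (array([[511.52158893,   0.        , 326.9837393 ],
       [  0.        , 511.52158893, 242.31010809],
       [  0.        ,   0.        ,   1.        ]]), array([[-0.02856389, -0.99950568, -0.01313422],
       [-0.99602488,  0.02956856, -0.08402469],
       [ 0.08437151,  0.01068194, -0.99637711]]), array([0.0279606 , 0.5283116 , 1.20213507])) 0.9960677083333334
```

View pics/scene0.png

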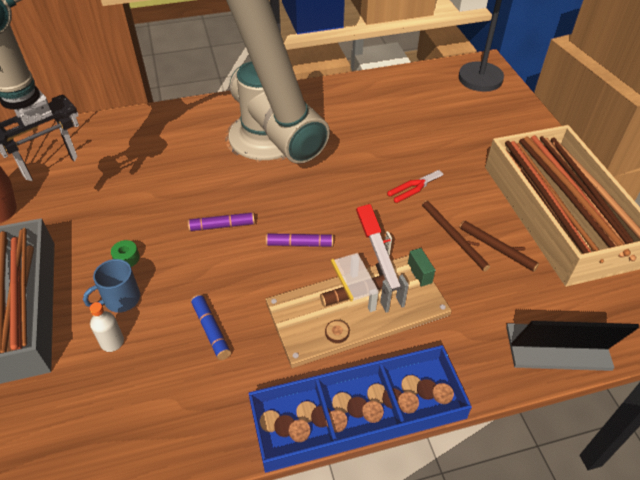

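View pics/top0.png

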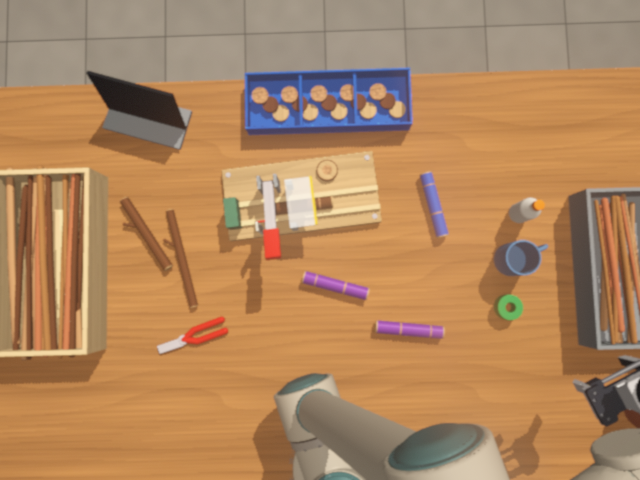

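The scene view shows the jig at (270-450, 255-360), with the stick end at about (325,298). In the top view the jig spans (223-380, 153-240), with the green stop at (232,212), the red paddle at (272,243), the guard at (300,202) and the stick's rear end at about (330,203). Next I'll measure these.

Run:
```python
from h import *
z=np.load('top.npz'); im,d=z['im'],z['d']; P=cloud('top',d)
print('table z',np.median(P[300:350,300:320,2]), 'board z',np.median(P[165:175,250:255,2]),np.median(P[225:230,340:370,2]))
m=((P[...,2]>0.012)).astype(np.uint8); m[:, :215]=0;m[:,390:]=0;m[:145]=0;m[262:]=0
# board contour in pixels at plane .02 : hsv check by world xy of points z .012-.035
b=((P[...,2]>0.012)&(P[...,2]<0.034)).astype(np.uint8)*(m)
n,l,st,_=cv2.connectedComponentsWithStats(b); k=1+np.argmax(st[1:,4]); 
pts=P[l==k][:,:2].astype(np.float32)
r=cv2.minAreaRect(pts*1000); print(r); print(cv2.boxPoints(r))
# colour-based: green stop, red paddle, yellow lip
h=cv2.cvtColor(im,cv2.COLOR_BGR2HSV)
def blob(lo,hi,nm,box):
    q=cv2.inRange(h,lo,hi); a=np.zeros_like(q); x0,y0,x1,y1=box; a[y0:y1,x0:x1]=q[y0:y1,x0:x1]
    n,l,st,c=cv2.connectedComponentsWithStats(a); k=1+np.argmax(st[1:,4]); p=P[l==k]
    print(nm,st[k],c[k],'med',np.median(p,0)); print(cv2.minAreaRect((p[:,:2]*1000).astype(np.float32)))
blob((50,60,40),(90,255,255),'stop',(215,180,250,240))
blob((0,180,120),(6,255,255),'paddle',(255,220,290,270))
blob((20,120,120),(35,255,255),'lip',(290,160,330,240))
cv2.imwrite('pics/topc.png',cv2.resize(im[145:270,210:400],None,fx=4,fy=4,interpolation=cv2.INTER_CUBIC))
s=np.load('scene.npz')['im'];cv2.imwrite('pics/scec.png',cv2.resize(s[195:370,260:460],None,fx=3.4,fy=3.4,interpolation=cv2.INTER_CUBIC))
```

```text
table z -0.0005471414903857209 board z 0.019945801562931617 0.00017507094088154714
((645.3073120117188, 74.347412109375), (176.173095703125, 370.51580810546875), 5.389231204986572)
[[ 540.21045  250.51321]
 [ 575.00977 -118.36478]
 [ 750.4042  -101.81839]
 [ 715.60486  267.0596 ]]
stop [224 198  15  29 250] [230.732 212.72 ] med [0.59932461 0.23277853 0.06956698]
((513.8719482421875, 138.37750244140625), (323.7798767089844, 59.252685546875), 47.18730926513672)
paddle [264 230  17  29 424] [271.58254717 243.94339623] med [0.51783631 0.12989623 0.15079509]
((473.6537780761719, 87.00386047363281), (190.83645629882812, 58.84653854370117), 44.084781646728516)
lip [310 176   8  49 133] [313.5037594  200.06015038] med [0.62248846 0.04068797 0.08906382]
((558.1455078125, 28.835344314575195), (271.2159729003906, 13.338908195495605), 9.669096946716309)
```

View pics/topc.png

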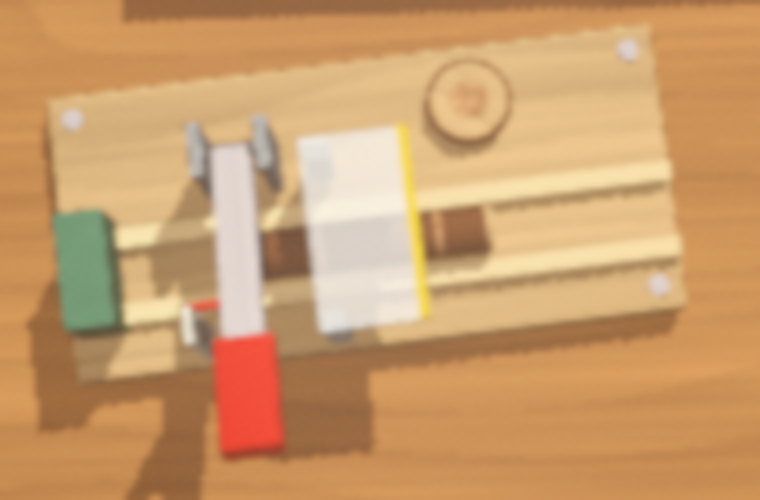

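View pics/scec.png

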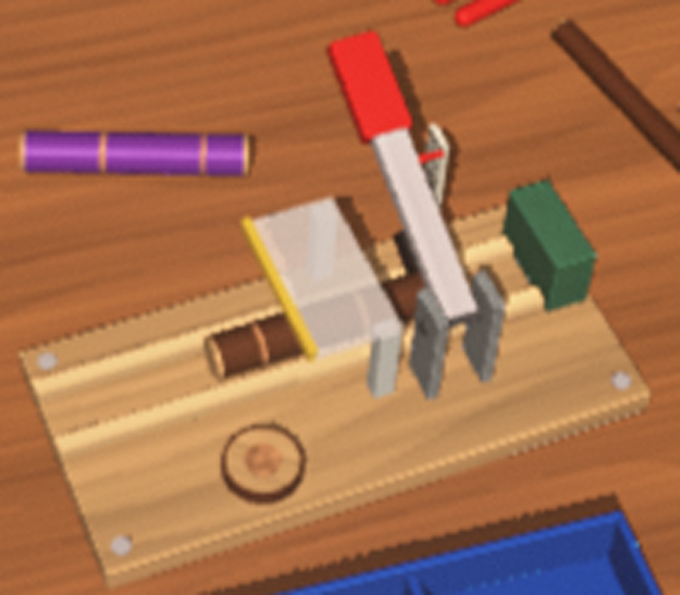

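```bash
cat >> h.py <<'E'
O=np.array([.6165,.0867,0]); X=np.array([-.0940,.9956,0]); Y=np.array([-.9956,-.0940,0]); Z=np.array([0,0,1.])
J=np.c_[X,Y,Z]
def w2j(p): return (np.atleast_2d(p)-O)@J
def j2w(p): return O+np.atleast_2d(p)@J.T
def Rt(a):  # tilt a, tool z toward +jx and down, tool x = -jig y
    z=np.sin(a)*X-np.cos(a)*Z; x=-Y; return np.c_[x,np.cross(z,x),z]
def rot(v): return cv2.Rodrigues(np.asarray(v,float).reshape(3,1))[0]
def lg(R): return cv2.Rodrigues(R)[0].ravel()
E
python3 - <<'E'
from h import *
im=np.load('top.npz')['im']; h=cv2.cvtColor(im,cv2.COLOR_BGR2HSV)
P=cloud('top',np.load('top.npz')['d']); Q=w2j(P.reshape(-1,3)).reshape(P.shape)*1000
m=(Q[...,0]<-50)&(Q[...,0]>-190)&(abs(Q[...,1])<25)&(Q[...,2]>38)&(Q[...,2]<60)
q=Q[m]; print('top view stick pts',m.sum(),q[:,0].min(),q[:,0].max(),np.median(q[:,1]),q[:,2].max())
P=cloud('scene',np.load('scene.npz')['d']); Q=w2j(P.reshape(-1,3)).reshape(P.shape)*1000
m=(Q[...,0]<-50)&(Q[...,0]>-190)&(abs(Q[...,1])<25)&(Q[...,2]>32)&(Q[...,2]<60)
q=Q[m]; print('scene',m.sum(),q[:,0].min(),q[:,0].max(),np.median(q[:,1]),q[:,2].max())
# ray checks
print('rear top ray',w2j(onplane('top',(332,202.5),.045))*1000)
print('rear scene ray',w2j(onplane('scene',(260+215/3.4,195+357/3.4),.035))*1000)
print('stop face top edge', w2j(onplane('top',[(210+112/4,145+212/4),(210+119/4,145+328/4)],.07))*1000)
P=cloud('top',np.load('top.npz')['d'])
print('blue',P[203,433],'purple', P[285,335],P[329,410],'glue',P[208,530])
R0=rot(status.sense()['tool_rot']); print(R0.round(2)); 
print('yaw rv',lg(R0.T@Rt(0)),'tilt',lg(Rt(0).T@Rt(.66)))
E
```

```text
top view stick pts 196 -88.99050029126025 -50.1202633446034 1.9287872674372406 57.64169483702188
scene 285 -189.79793888241002 -50.17266871313769 -8.215118236883711 53.62210987489665
rear top ray [[-88.9737747    3.80150402  45.        ]]
rear scene ray [[-88.43553284  -0.9310904   35.        ]]
stop face top edge [[126.79314868 -29.80797854  70.        ]
 [130.0794705   38.08359297  70.        ]]
blue [ 0.61457447 -0.24285078  0.03218135] purple [ 0.42654661 -0.00354412  0.033624  ] [ 0.31888869 -0.17603884  0.02931571] glue [ 0.58540283 -0.44393045  0.10431784]
[[ 0.42 -0.91 -0.  ]
 [-0.91 -0.42  0.  ]
 [-0.   -0.   -1.  ]]
yaw rv [-1.10284561e-03  1.24462891e-03 -1.23213609e+00] tilt [ 6.60013407e-01 -2.04840689e-18  2.42490521e-18]
```

```bash
cat >> h.py <<'E'
def plan(pt,Rg,N):
    s=status.sense(); p=s['tool_pos'];R=rot(s['tool_rot']); dp=(np.asarray(pt).ravel()-p)/N; v=lg(R.T@Rg)/N
    for i in range(N):
        print('[',', '.join('%.1f'%k for k in R.T@dp*1000),', ',', '.join('%.3f'%k for k in v),'],'); R=R@rot(v)
def tcp(tipj,a): return j2w(np.array(tipj)/1000)[0]-.011*Rt(a)[:,2]
def show():
    s=status.sense(); R=rot(s['tool_rot']); p=s['tool_pos']; 
    print('t %.2f'%s['t'],'tip jig',(w2j(p+.011*R[:,2])*1000).round(1),'lead',(w2j(p+.011*R[:,2]-.008*R[:,1])*1000).round(1),'F jig',(s['contact_force']@J).round(1),'zj',(R[:,2]@J).round(3),'xj',(R[:,0]@J).round(3),'q',s['joint_positions'].round(2),s['finger_gap'])
E
python3 - <<'E'
from h import *
print(Rt(.66)[:,1]@J)
plan(tcp([-150,0,200],0),Rt(0),16)
E
```

```text
[-7.90035965e-01  8.39029208e-18 -6.13150794e-01]
[ -15.8, -34.1, 0.3 ,  -0.000, 0.000, -0.077 ],
[ -13.2, -35.3, 0.3 ,  -0.000, 0.000, -0.077 ],
[ -10.4, -36.2, 0.3 ,  -0.000, 0.000, -0.077 ],
[ -7.6, -36.9, 0.3 ,  -0.000, 0.000, -0.077 ],
[ -4.7, -37.3, 0.3 ,  -0.000, 0.000, -0.077 ],
[ -1.8, -37.6, 0.3 ,  -0.000, 0.000, -0.077 ],
[ 1.1, -37.6, 0.3 ,  -0.000, 0.000, -0.077 ],
[ 3.9, -37.4, 0.3 ,  -0.000, 0.000, -0.077 ],
[ 6.8, -37.0, 0.3 ,  -0.000, 0.000, -0.077 ],
[ 9.6, -36.4, 0.3 ,  -0.000, 0.000, -0.077 ],
[ 12.4, -35.5, 0.3 ,  -0.000, 0.000, -0.077 ],
[ 15.1, -34.5, 0.3 ,  -0.000, 0.000, -0.077 ],
[ 17.7, -33.2, 0.3 ,  -0.000, 0.000, -0.077 ],
[ 20.2, -31.7, 0.3 ,  -0.000, 0.000, -0.077 ],
[ 22.6, -30.1, 0.3 ,  -0.000, 0.000, -0.077 ],
[ 24.8, -28.3, 0.3 ,  -0.000, 0.000, -0.077 ],
```

>>> {"api": "servo_tool", "payload": {"steps": [[[-16,-34,0,0,0,-0.077],[-13,-35,0,0,0,-0.077],[-10,-36,0,0,0,-0.077],[-8,-37,0,0,0,-0.077],[-5,-37,0,0,0,-0.077],[-2,-38,0,0,0,-0.077],[1,-38,0,0,0,-0.077],[4,-37,0,0,0,-0.077]]], "claw": 0}}

```text
t: 0.9
tool_pos: [0.436, -0.2908, 0.2162]
tool_rot: [-3.036, 0.806, 0.001]
contact_force: [0.4, -0.8, 0.4]
finger_gap: 0.0334
```

>>> {"api": "servo_tool", "payload": {"steps": [[[7,-37,0,0,0,-0.077],[10,-36,0,0,0,-0.077],[12,-36,0,0,0,-0.077],[15,-34,0,0,0,-0.077],[18,-33,0,0,0,-0.077],[20,-32,0,0,0,-0.077],[23,-30,0,0,0,-0.077],[25,-28,0,0,0,-0.077]]]}}

```text
t: 1.7
tool_pos: [0.6313, -0.0623, 0.216]
tool_rot: [-3.138, -0.153, 0.001]
contact_force: [0.2, -1.5, 0.4]
finger_gap: 0.0003
```

>>> {"api": "servo_tool", "payload": {"steps": [[[0,0,0,0.11,0,0],[0,0,0,0.11,0,0],[0,0,0,0.11,0,0],[0,0,0,0.11,0,0],[0,0,0,0.11,0,0],[0,0,0,0.11,0,0],[0,0,0,0,0,0],[0,0,0,0,0,0]]]}}

```text
t: 2.5
tool_pos: [0.6306, -0.0641, 0.2156]
tool_rot: [-2.48, -0.115, 0.042]
contact_force: [0.4, 0.6, 0.7]
finger_gap: 0.0007
```

Run:
```python
from h import *
show()
plan(tcp([-140,0,60],.66),Rt(.66),6)
```

```text
t 2.50 tip jig [[-1.447e+02  1.000e-01  2.069e+02]] lead [[-1.384e+02  1.000e-01  2.118e+02]] F jig [ 0.6 -0.4  0.7] zj [ 0.613  0.001 -0.79 ] xj [-0.001 -1.    -0.002] q [-0.52  0.53  1.29  0.53  1.72 -0.64] 0.0006565407864417511
[ 0.1, 14.4, 19.8 ,  0.000, 0.000, -0.000 ],
[ 0.1, 14.4, 19.8 ,  0.000, 0.000, -0.000 ],
[ 0.0, 14.4, 19.8 ,  0.000, 0.000, -0.000 ],
[ 0.0, 14.4, 19.8 ,  0.000, 0.000, -0.000 ],
[ 0.0, 14.4, 19.8 ,  0.000, 0.000, -0.000 ],
[ 0.0, 14.4, 19.8 ,  0.000, 0.000, -0.000 ],
```

>>> {"api": "servo_tool", "payload": {"steps": [[[0,14.4,19.8,0,0,0],[0,14.4,19.8,0,0,0],[0,14.4,19.8,0,0,0],[0,14.4,19.8,0,0,0],[0,14.4,19.8,0,0,0],[0,14.4,19.8,0,0,0],[0,0,0,0,0,0]]]}}

```text
t: 3.2
tool_pos: [0.6288, -0.057, 0.0681]
tool_rot: [-2.479, -0.118, 0.046]
contact_force: [0.1, 0.3, -0.3]
finger_gap: 0.0004
```

Run:
```python
from h import *
show()
plan(tcp([-140,0,35],.66),Rt(.66),2)
for n in('scene','top'):
    im,d=grab(n); cv2.imwrite(f'pics/{n}1.png',cv2.resize(im[130:380,190:470],None,fx=2.5,fy=2.4,interpolation=cv2.INTER_CUBIC))
```

```text
t 3.20 tip jig [[-137.5    1.3   59.4]] lead [[-131.2    1.3   64.3]] F jig [ 0.3 -0.1 -0.3] zj [ 0.613  0.004 -0.79 ] xj [ 0.003 -1.    -0.004] q [-0.51  0.65  1.47  0.53  1.46 -0.79] 0.00035634006889617476
[ 0.7, 8.5, 8.9 ,  -0.000, 0.002, -0.000 ],
[ 0.7, 8.5, 8.9 ,  -0.000, 0.002, -0.000 ],
```

View pics/scene1.png

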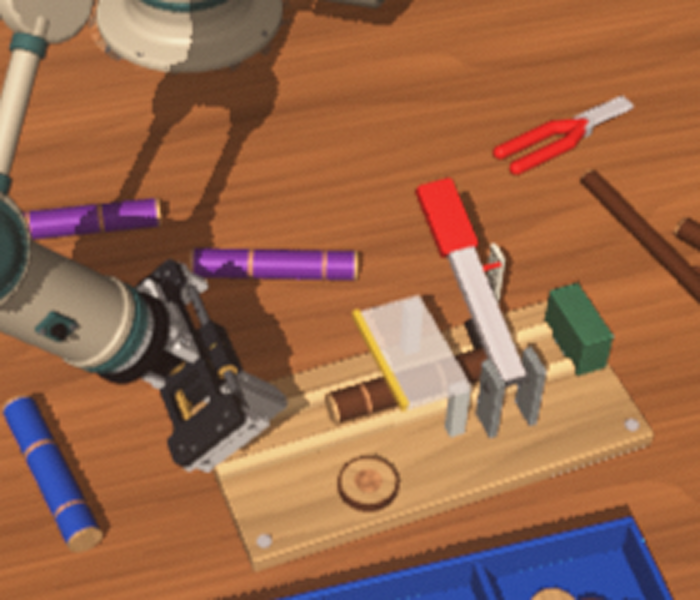

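View pics/top1.png

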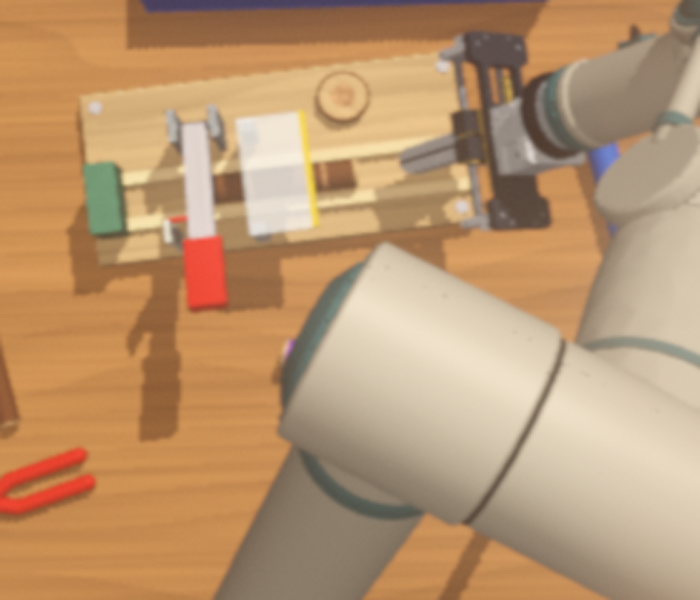

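The scene view shows the closed fingers at about (275,405) crop, behind the stick's rear end at (330,405). The top view shows the tip at (403,158), pointing along the channel, and everything else untouched. Next I'll descend and push.

>>> {"api": "servo_tool", "payload": {"steps": [[[0.7,8.5,9,0,0.002,0],[0.7,8.5,9,0,0.002,0],[0,0,0,0,0,0]]]}}

```text
t: 3.6
tool_pos: [0.6312, -0.0614, 0.0436]
tool_rot: [-2.479, -0.114, 0.037]
contact_force: [-0.5, -0.4, -0.3]
finger_gap: 0.0002
```

Run:
```python
from h import *
show()
im,d=grab('top')
s=status.sense(); R=rot(s['tool_rot']); p=s['tool_pos']
tl=p+.011*R[:,2]
u=proj('top',[tl,tl-.008*R[:,1],j2w([[-.16,.017,.028]])[0],j2w([[-.16,-.017,.028]])[0],j2w([[-.089,0,.035]])[0]]); print(u)
for q in u: cv2.circle(im,(int(q[0]*16),int(q[1]*16)),12,(255,0,255),-1,shift=4)
cv2.imwrite('pics/top2.png',cv2.resize(im[150:260,290:420],None,fx=5,fy=5,interpolation=cv2.INTER_CUBIC))
plan(tcp([-100,0,35],.66),Rt(.66),2)
```

```text
t 3.60 tip jig [[-142.1   -0.8   34.9]] lead [[-135.8   -0.8   39.8]] F jig [-0.3  0.5 -0.3] zj [ 0.613 -0.003 -0.79 ] xj [-0.003 -1.     0.001] q [-0.52  0.68  1.48  0.53  1.42 -0.81] 0.00016687897879726386
[[353.84712351 198.38815335]
 [351.28689909 198.36212707]
 [362.13206262 205.40335114]
 [360.31622923 191.48744765]
 [331.83066088 201.61027937]]
[ -0.6, -16.4, 13.1 ,  -0.000, -0.002, -0.001 ],
[ -0.5, -16.4, 13.1 ,  -0.000, -0.002, -0.001 ],
```

View pics/top2.png

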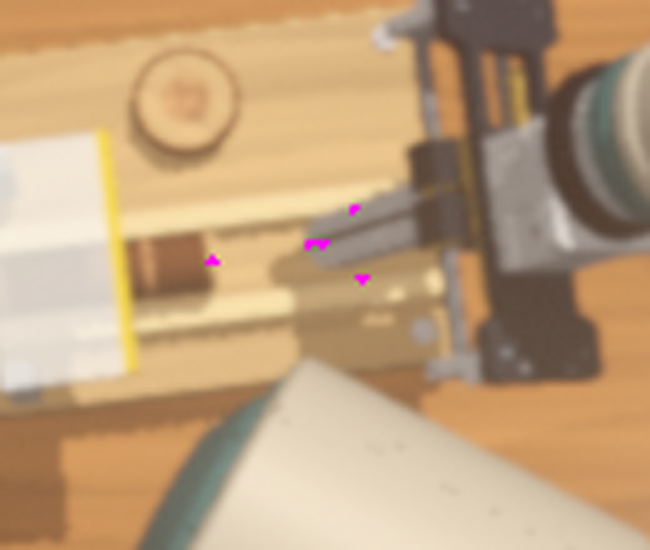

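>>> {"api": "servo_tool", "payload": {"steps": [[[-0.5,-11.9,9.2,0,0,0],[-0.5,-11.9,9.2,0,0,0],[0,-9.5,7.3,0,0,0],[0,-7.9,6.1,0,0,0],[0,-7.9,6.1,0,0,0],[0,-7.9,6.1,0,0,0],[0,-7.9,6.1,0,0,0],[0,0,0,0,0,0]]]}}

```text
t: 4.45
tool_pos: [0.6229, 0.0218, 0.0454]
tool_rot: [-2.478, -0.116, 0.036]
contact_force: [-0.5, 0.8, 0.2]
finger_gap: -0.0001
```

Run:
```python
from h import *
show()
im,d=grab('scene')
cv2.imwrite('pics/scene3.png',cv2.resize(im[200:350,260:460],None,fx=4,fy=4,interpolation=cv2.INTER_CUBIC))
```

```text
t 4.45 tip jig [[-58.5  -0.3  36.7]] lead [[-52.1  -0.3  41.6]] F jig [0.8 0.4 0.2] zj [ 0.614 -0.003 -0.79 ] xj [-0.001 -1.     0.003] q [-0.42  0.63  1.58  0.58  1.34 -0.77] -0.00010234118044527519
```

View pics/scene3.png

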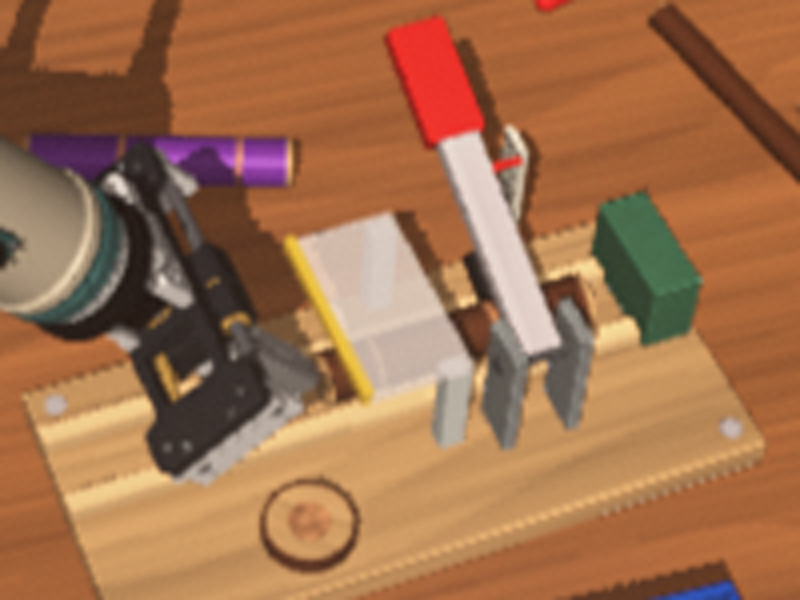

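The fingers are on the stick's rear end at (320,380). Its front has come out past the lever at (590,300), with a visible gap left to the green stop. I'll keep pushing.

>>> {"api": "servo_tool", "payload": {"steps": [[[0,-4.5,4.5,0,0,0],[0,-4.5,4.2,0,0,0],[0,-4.7,3.7,0,0,0],[0,-4,3.1,0,0,0],[0,0,0,0,0,0]]]}}

```text
t: 5.0
tool_pos: [0.6209, 0.0445, 0.0438]
tool_rot: [-2.479, -0.116, 0.036]
contact_force: [0.4, -0.3, 0.4]
finger_gap: 0.0006
```

```bash
python3 -c "
from h import *
show()"
```

```text
t 5.00 tip jig [[-35.7  -0.4  35.1]] lead [[-29.4  -0.4  40.1]] F jig [-0.3 -0.3  0.4] zj [ 0.614 -0.003 -0.79 ] xj [-0.002 -1.     0.003] q [-0.39  0.62  1.6   0.6   1.31 -0.76] 0.0005847235891753427
```

>>> {"api": "servo_tool", "payload": {"steps": [[[0,-1.6,1.2,0,0,0],[0,-1.6,1.2,0,0,0],[0,0,0,0,0,0]]]}}

```text
t: 5.3
tool_pos: [0.6215, 0.0459, 0.0437]
tool_rot: [-2.483, -0.116, 0.033]
contact_force: [-0.5, -5.7, 2.2]
finger_gap: 0.0004
```

>>> {"api": "servo_tool", "payload": {"steps": [[[0,-0.8,0.6,0,0,0],[0,-0.8,0.6,0,0,0],[0,0,0,0,0,0]]]}}

```text
t: 5.6
tool_pos: [0.6216, 0.0462, 0.0436]
tool_rot: [-2.485, -0.116, 0.032]
contact_force: [-2.2, -8.6, 2.8]
finger_gap: 0.0002
```

```bash
python3 -c "
from h import *
show()"
```

```text
t 5.60 tip jig [[-34.1  -1.3  34.9]] lead [[-27.8  -1.3  39.8]] F jig [-8.3  3.   2.8] zj [ 0.608 -0.006 -0.794] xj [-0.003 -1.     0.005] q [-0.38  0.62  1.61  0.6   1.3  -0.75] 0.0002426928222406959
```

Run:
```python
from h import *
im,d=grab('scene')
cv2.imwrite('pics/scene4.png',cv2.resize(im[210:330,310:450],None,fx=5,fy=5,interpolation=cv2.INTER_CUBIC))
im,d=grab('top')
cv2.imwrite('pics/top4.png',cv2.resize(im[150:265,215:375],None,fx=5,fy=5,interpolation=cv2.INTER_CUBIC))
```

```text
(no output)
```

View pics/scene4.png

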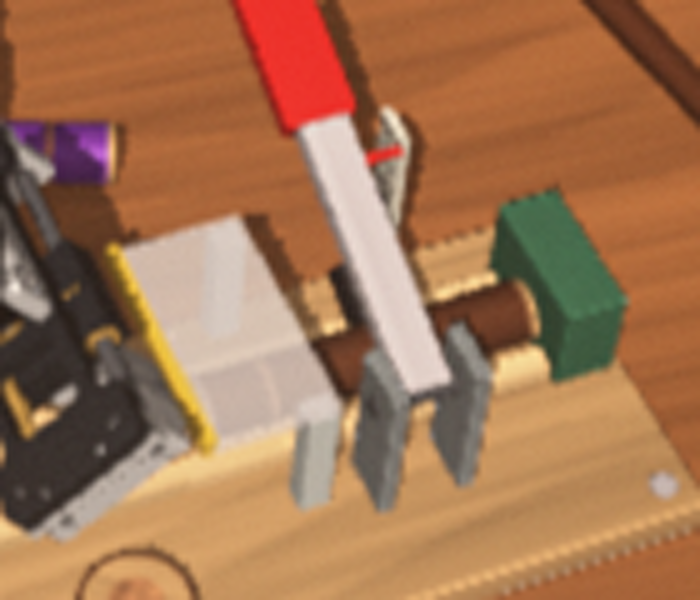

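View pics/top4.png

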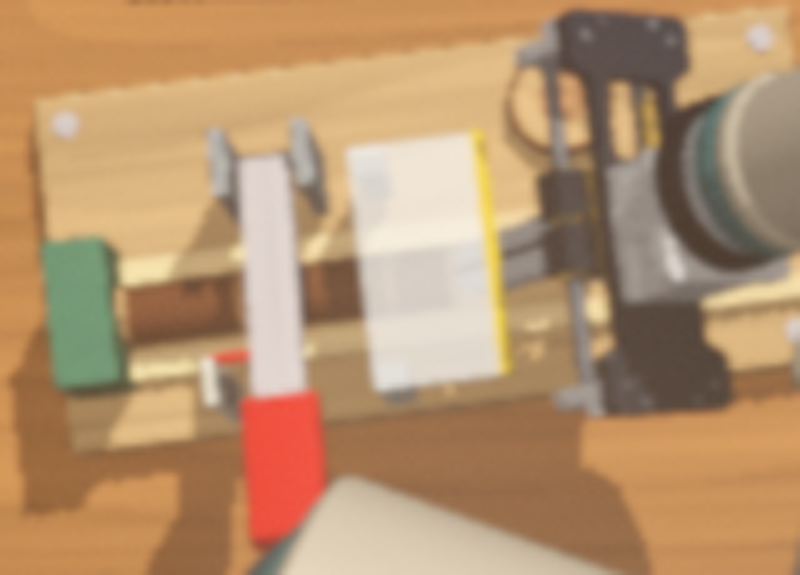

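>>> {"api": "servo_tool", "payload": {"steps": [[[0,-1.6,1.2,0,0,0],[0,-1.6,1.2,0,0,0],[0,0,0,0,0,0]]]}}

```text
t: 6.0
tool_pos: [0.6219, 0.0467, 0.0436]
tool_rot: [-2.492, -0.118, 0.03]
contact_force: [-2.6, -18.3, 7.7]
finger_gap: 0.0005
```

```bash
python3 -c "
from h import *
show()"
```

```text
t 6.00 tip jig [[-33.7  -1.7  34.8]] lead [[-27.3  -1.7  39.6]] F jig [-18.    4.3   7.7] zj [ 0.603 -0.007 -0.798] xj [-0.002 -1.     0.007] q [-0.38  0.62  1.61  0.6   1.3  -0.75] 0.000470499950011547
```

>>> {"api": "servo_tool", "payload": {"steps": [[[0,8,-6,0,0,0],[0,16,-12,0,0,0],[0,20,-15,0,0,0],[0,20,-15,0,0,0],[0,-20,-26,0,0,0],[0,-20,-26,0,0,0],[0,-20,-26,0,0,0],[0,-20,-26,0,0,0]]]}}

```text
t: 6.8
tool_pos: [0.6272, -0.0274, 0.1746]
tool_rot: [-2.478, -0.114, 0.036]
contact_force: [0.6, -0.7, 0.9]
finger_gap: 0.0002
```

>>> {"api": "servo_tool", "payload": {"steps": [[[0,-20,-26,0,0,0],[0,-20,-26,-0.11,0,0],[0,0,0,-0.11,0,0],[0,0,0,-0.11,0,0],[0,0,0,-0.11,0,0],[0,0,0,-0.11,0,0],[0,0,0,-0.11,0,0],[0,0,0,0,0,0]]]}}

```text
t: 7.6
tool_pos: [0.6267, -0.0239, 0.2399]
tool_rot: [-3.137, -0.151, -0.005]
contact_force: [0.5, 0.4, 0.0]
finger_gap: 0.0003
```

Run:
```python
from h import *
show()
im,d=grab('scene')
cv2.imwrite('pics/scene5.png',cv2.resize(im[210:330,310:450],None,fx=5,fy=5,interpolation=cv2.INTER_CUBIC))
plan(tcp([55,92,200],0),Rt(0),7)
```

```text
t 7.60 tip jig [[-1.111e+02  2.000e-01  2.289e+02]] lead [[-103.1    0.3  229. ]] F jig [ 0.3 -0.6  0. ] zj [ 0.001 -0.003 -1.   ] xj [ 0.002 -1.     0.003] q [-0.15  0.34  1.35  0.    1.45 -0.25] 0.0002930411252418105
[ -13.1, -23.9, 4.1 ,  -0.000, -0.000, 0.000 ],
[ -13.1, -23.9, 4.1 ,  -0.000, -0.000, 0.000 ],
[ -13.1, -23.9, 4.1 ,  -0.000, -0.000, 0.000 ],
[ -13.1, -23.9, 4.1 ,  -0.000, -0.000, 0.000 ],
[ -13.1, -23.9, 4.1 ,  -0.000, -0.000, 0.000 ],
[ -13.1, -23.9, 4.1 ,  -0.000, -0.000, 0.000 ],
[ -13.1, -23.9, 4.1 ,  -0.000, -0.000, 0.000 ],
```

View pics/scene5.png

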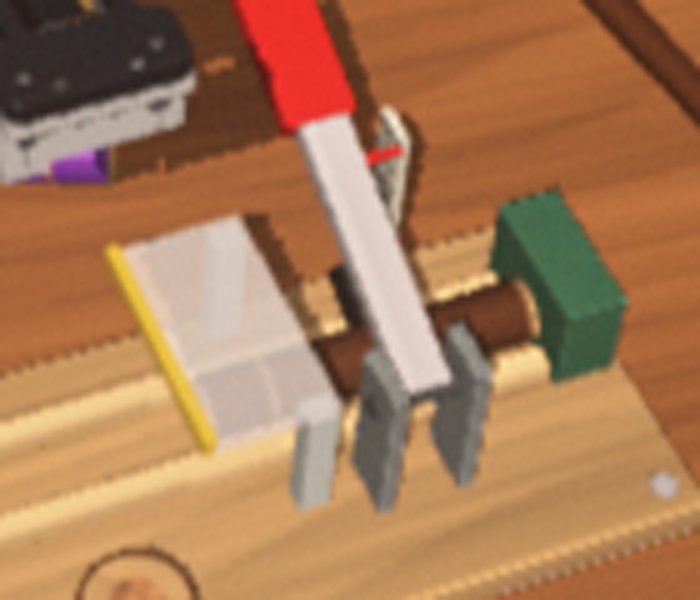

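The stick stayed in place after the retreat: its front ring at (530,310) is up against the green block, and the lever is still raised. Now I'll move over the paddle.

>>> {"api": "servo_tool", "payload": {"steps": [[[-13.1,-24,4,0,0,0],[-13.1,-24,4,0,0,0],[-13.1,-24,4,0,0,0],[-13.1,-24,4,0,0,0],[-13.1,-24,4,0,0,0],[-13.1,-24,4,0,0,0],[-13.1,-24,4,0,0,0],[0,0,0,0,0,0]]]}}

```text
t: 8.45
tool_pos: [0.5185, 0.1327, 0.2101]
tool_rot: [-3.136, -0.144, 0.002]
contact_force: [0.9, 0.3, -0.5]
finger_gap: 0.0005
```

Run:
```python
from h import *
im=np.load('scene.npz')['im']
print('front top',w2j(onplane('scene',(417,267),.05))*1000, proj('scene',j2w([[.135,0,.05],[.135,0,.035]])))
show()
im,d=grab('scene'); P=cloud('scene',d); Q=w2j(P.reshape(-1,3)).reshape(P.shape)*1000
h=cv2.cvtColor(im,cv2.COLOR_BGR2HSV); m=(cv2.inRange(h,(0,170,120),(8,255,255))>0)&(Q[...,2]>80)
q=Q[m]; print('paddle',m.sum(),np.percentile(q,[3,50,97],axis=0).round(0))
cv2.imwrite('pics/scene6.png',cv2.resize(im[150:330,290:490],None,fx=4,fy=3.3,interpolation=cv2.INTER_CUBIC))
```

```text
front top [[136.88340366  -0.19869031  50.        ]] [[416.20890677 267.16463562]
 [415.40155396 271.31008326]]
t 8.45 tip jig [[ 55.   93.2 199.1]] lead [[ 63.   93.2 199.2]] F jig [ 0.2 -0.9 -0.5] zj [ 0.003  0.001 -1.   ] xj [-0.002 -1.    -0.001] q [0.12 0.22 1.6  0.   1.32 0.03] 0.0004818494822367531
paddle 1784 [[-710.  -56.   82.]
 [  55.  113.   92.]
 [ 598.  327.  160.]]
```

View pics/scene6.png

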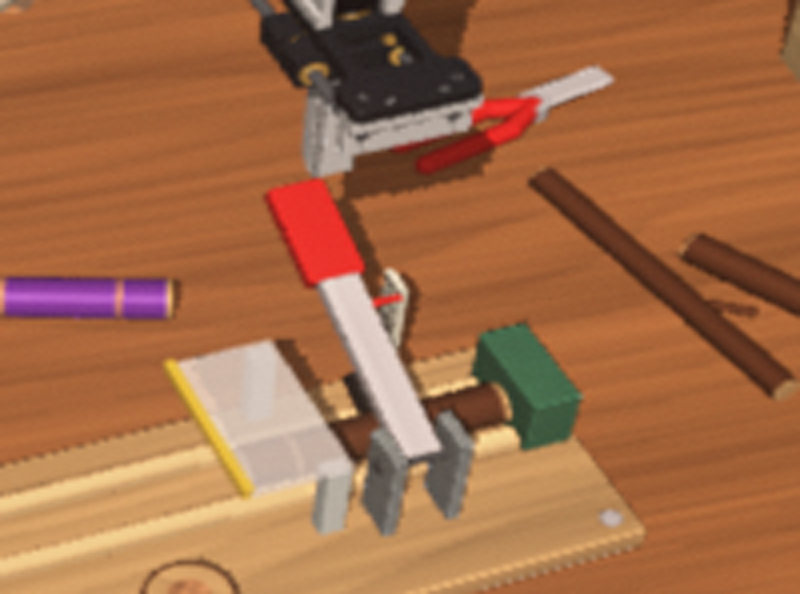

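The measured stick front is at jig x 136.9, so it is home. The fingertip at (325,165) is above the red paddle at (315,230). Next I'll press.

>>> {"api": "servo_tool", "payload": {"steps": [[[0,0,16,0,0,0],[0,0,16,0,0,0],[0,0,10,0,0,0],[0,0,6,0,0,0],[0,0,6,0,0,0],[0,0,6,0,0,0],[0,0,6,0,0,0],[0,0,0,0,0,0]]]}}

```text
t: 9.3
tool_pos: [0.5208, 0.1319, 0.1446]
tool_rot: [-3.138, -0.144, -0.005]
contact_force: [-0.4, -0.4, -0.2]
finger_gap: 0.0003
```

>>> {"api": "servo_tool", "payload": {"steps": [[[0,0,5,0,0,0],[0,0,5,0,0,0],[0,0,5,0,0,0],[0,0,5,0,0,0],[0,0,5,0,0,0],[0,0,5,0,0,0],[0,0,3,0,0,0],[0,0,0,0,0,0]]]}}

```text
t: 10.1
tool_pos: [0.5209, 0.1319, 0.1115]
tool_rot: [3.138, 0.144, 0.005]
contact_force: [-0.0, 0.3, 0.2]
finger_gap: 0.0006
```

```bash
python3 -c "
from h import *
show()"
```

```text
t 10.10 tip jig [[ 54.   90.9 100.5]] lead [[ 62.   90.9 100.5]] F jig [0.3 0.  0.2] zj [-0.    -0.003 -1.   ] xj [-0.003 -1.     0.003] q [ 0.12  0.3   1.75 -0.    1.09  0.03] 0.0005891617584389017
```

Run:
```python
from h import *
im,d=grab('scene')
cv2.imwrite('pics/scene7.png',cv2.resize(im[150:330,290:490],None,fx=4,fy=3.3,interpolation=cv2.INTER_CUBIC))
```

```text
(no output)
```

View pics/scene7.png

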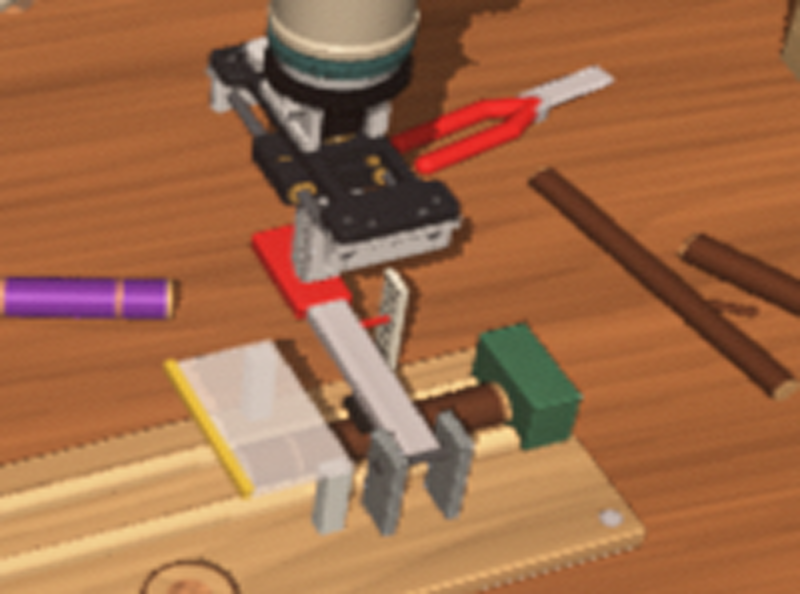

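The lever is following the fingertip: the paddle is at (300,270), the arm is nearly level, and the pointer has moved down. I'll continue with smaller steps.

>>> {"api": "servo_tool", "payload": {"steps": [[[0,0,3,0,0,0],[0,0,3,0,0,0],[0,0,2,0,0,0]]]}}

```text
t: 10.45
tool_pos: [0.521, 0.1319, 0.1041]
tool_rot: [-3.138, -0.144, -0.005]
contact_force: [-0.4, -0.8, 0.7]
finger_gap: 0.0007
```

>>> {"api": "servo_tool", "payload": {"steps": [[[0,0,1.5,0,0,0],[0,0,1.5,0,0,0]]]}}

```text
t: 10.65
tool_pos: [0.5208, 0.1319, 0.1011]
tool_rot: [3.138, 0.144, 0.005]
contact_force: [-1.1, -0.2, 1.9]
finger_gap: 0.0004
```

```bash
python3 -c "
from h import *
show()"
```

```text
t 10.65 tip jig [[54.  91.  90.1]] lead [[62.  91.  90.1]] F jig [-0.1  1.1  1.9] zj [-0.    -0.003 -1.   ] xj [-0.003 -1.     0.003] q [ 0.12  0.31  1.76 -0.    1.06  0.03] 0.0004304723184309351
```

>>> {"api": "servo_tool", "payload": {"steps": [[[0,0,1,0,0,0],[0,0,1,0,0,0]]]}}

```text
t: 10.85
tool_pos: [0.5207, 0.1319, 0.0991]
tool_rot: [3.138, 0.144, 0.004]
contact_force: [-2.2, -0.2, 3.6]
finger_gap: 0.0003
```

>>> {"api": "servo_tool", "payload": {"steps": [[[0,0,1,0,0,0],[0,0,0,0,0,0]]]}}

```text
t: 11.05
tool_pos: [0.5207, 0.1319, 0.0986]
tool_rot: [3.138, 0.144, 0.004]
contact_force: [-2.0, -1.1, 4.7]
finger_gap: 0.0006
```

>>> {"api": "servo_tool", "payload": {"steps": [[[0,0,1,0,0,0],[0,0,0,0,0,0]]]}}

```text
t: 11.25
tool_pos: [0.5207, 0.1319, 0.0983]
tool_rot: [3.138, 0.144, 0.005]
contact_force: [-3.3, -1.8, 10.4]
finger_gap: 0.0009
```

>>> {"api": "servo_tool", "payload": {"steps": [[[0,0,1,0,0,0],[0,0,0,0,0,0]]]}}

```text
t: 11.45
tool_pos: [0.5207, 0.1318, 0.098]
tool_rot: [3.138, 0.144, 0.006]
contact_force: [-4.3, -1.0, 14.1]
finger_gap: 0.0006
```

It has firmed up to 14 N with almost no travel. I'll lift off gently and clear.

>>> {"api": "servo_tool", "payload": {"steps": [[[0,0,-2,0,0,0],[0,0,-3,0,0,0],[0,0,-8,0,0,0],[0,0,-20,0,0,0],[0,0,-35,0,0,0],[0,0,-35,0,0,0],[0,0,-35,0,0,0],[0,0,0,0,0,0]]]}}

```text
t: 12.25
tool_pos: [0.5238, 0.1324, 0.2396]
tool_rot: [-3.137, -0.144, -0.022]
contact_force: [0.4, -0.1, -0.6]
finger_gap: 0.0006
```

>>> {"api": "servo_tool", "payload": {"steps": [[[-30,20,0,0,0,0],[-30,20,0,0,0,0],[-30,20,0,0,0,0],[-30,20,0,0,0,0],[0,0,0,0,0,0]]]}}

```text
t: 12.75
tool_pos: [0.4045, 0.0398, 0.2331]
tool_rot: [3.138, 0.14, 0.0]
contact_force: [-0.2, 0.2, 0.1]
finger_gap: 0.0005
```

Run:
```python
from h import *
show()
for n in('scene','top'):
    im,d=grab(n); P=cloud(n,d); Q=w2j(P.reshape(-1,3)).reshape(P.shape)*1000
    h=cv2.cvtColor(im,cv2.COLOR_BGR2HSV); m=(cv2.inRange(h,(0,170,120),(8,255,255))>0)&(abs(Q[...,0]-55)<22)&(Q[...,1]>70)&(Q[...,1]<150)&(Q[...,2]>40)
    q=Q[m]; print(n,'paddle',m.sum(),np.percentile(q,[3,50,97],axis=0).round(1).tolist())
    if len(q): 
        a=np.polyfit(q[:,1],q[:,2],1); print('slope',a, 'z at y100',np.polyval(a,100))
    y,x=(210,310) if n=='scene' else (150,215)
    cv2.imwrite(f'pics/{n}8.png',cv2.resize(im[y:y+120,x:x+150],None,fx=5,fy=5,interpolation=cv2.INTER_CUBIC))
    cv2.imwrite(f'pics/{n}8f.png',im)
```

```text
t 12.75 tip jig [[-26.8 215.5 222.1]] lead [[-18.8 215.4 222.1]] F jig [0.2 0.2 0.1] zj [-0.001  0.    -1.   ] xj [-0.005 -1.     0.   ] q [-0.07  0.01  1.79 -0.    1.34 -0.16] 0.0005496014917836579
scene paddle 369 [[34.6, 72.9, 76.1], [48.1, 103.3, 86.8], [66.8, 136.0, 90.9]]
slope [6.53830726e-03 8.54856601e+01] z at y100 86.13949083295795
top paddle 430 [[37.6, 75.2, 81.9], [53.0, 105.9, 86.9], [69.0, 137.1, 90.8]]
slope [-6.51280872e-03  8.74290743e+01] z at y100 86.77779341578226
```

View pics/scene8.png

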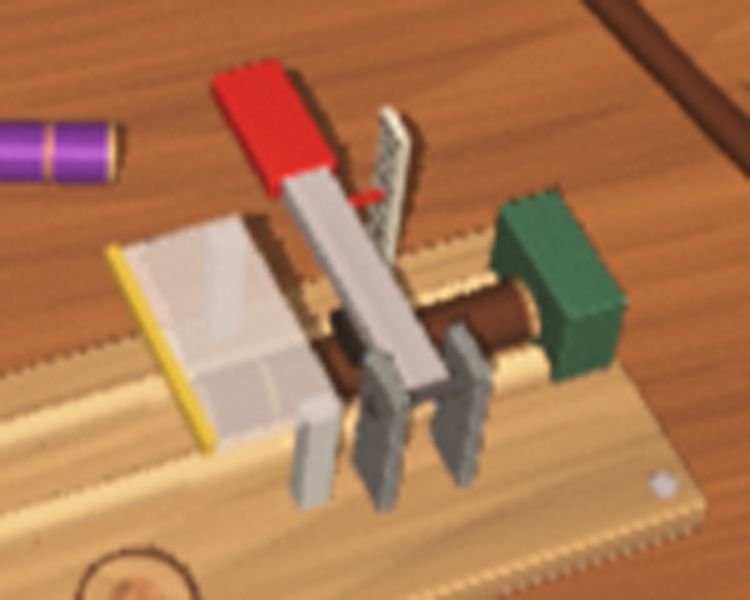

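View pics/top8f.png

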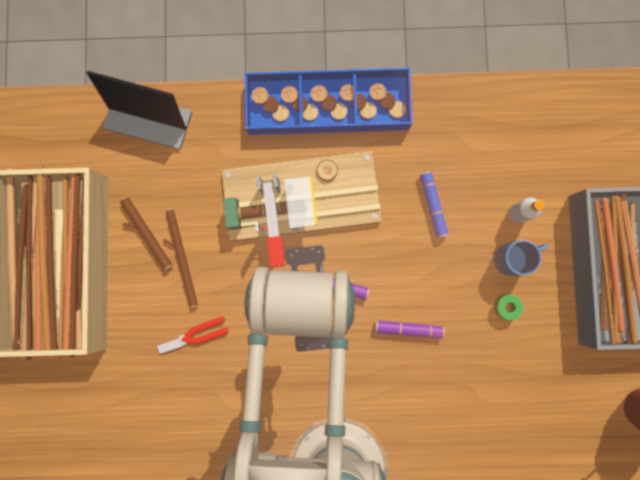

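The arm is level: the paddle's slope is about 0, and its top is at about 86.5 mm. The stick's front ring at (530,310) touches the stop, and nothing else has moved. The robot is clear, so I'm handing in.

```bash
python3 -c "
from h import *
print(job.job_done())"
```

```text
the job is handed in; nothing more can be done
None
```

The stick is home against the green end stop, and the red lever rests on it. I handed the job in at about 12.9 s of the 43 s allowed; no verdict is reported.

- **Stick:** I slid it under the guard with the closed fingers tilted 38°. A last check push reached 18 N and moved the fingertip only about 0.5 mm. The picture then put the front end at jig x 136.9 mm, against 135 mm for the stop face, and the lever was still raised.
- **Lever:** I pressed the paddle until the force rose from about 4.7 N to 14 N within about 0.6 mm, then lifted off. Afterwards the arm was level and the paddle top was at about 86–87 mm, against 88 mm expected. That puts the joint at roughly 0.41 rad by my estimate.
- **Surroundings:** In the last views the listed bystanders looked unmoved and the robot was clear of everything. I checked this by eye, not by measurement, and the arm partly hid one of the purple look-alikes.

Two readings were slightly off:
- The push stopped with the fingertip's leading edge at about -27 mm, where I expected the rear end at -25 mm. That is about the size of the 2 mm calibration error.
- The force read almost zero while the lever was moving down freely, although about 3 N of friction was expected. The pictures showed the lever following the fingertip.

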